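# Close the storage case: inner flap, then lid

### The arm

A 7-joint arm with a two-finger parallel gripper is mounted at the origin on the work surface. World frame = base frame: x ahead of the robot, y to its left, z up, the work surface at z = 0. Lengths are in m, angles in rad, forces in N, time in s.
With the tool pointing down it reaches from about 0.4 to 0.85 m from the base axis. Payload 10.4 kg.
Tool frame: the origin (TCP) lies midway between the tips of the shut fingers; the grasp point (between the pads) lies 19 mm behind it (manip.hold_point_z is the distance from the TCP to the grasp point, in m); z points along the fingers, y is the line along which they close (so a half turn about z gives the same grasp; the last joint's range is limited). The gripper opens to 85 mm and grips with 20 to 120 N. Pads are 22 mm wide; open, the fingers measure 114 mm over their backs; the gripper's body (76 mm by 85 mm) begins 54 mm behind the grasp point. The pads swing forward as they close: fully open they stand 13 mm farther back than shut.
Start: joints at [1.122, 0.332, -0.065, 1.46, 0.022, 1.35, -0.088], TCP at [0.258, -0.569, 0.231] pointing down, gripper open.
Joint ranges: [-2.6, 2.6], [-0.5, 2.12], [-1.47, 1.34], [0.16, 2.42], [-1.27, 4.41], [0.06, 2.06], [-2.6, 2.6]. Speed limits (rad/s): [2.22, 2.22, 2.79, 2.79, 3.14, 3.14, 3.14].

### API

Orientations are given as a unit quaternion [x, y, z, w].
In Python, from workcell import manip, eyes, job gives the robot as it stands.
- The arm moves only by the shell command python3 -m crank 'ROWS' [FORCE]. ROWS is JSON, a list that holds one entry, the list of rows, each a list of 7 numbers: the finger opening in cm, from 0 to 8.54, then the shift along the world's x, y, z in cm, then the turn, a rotation vector about the world's x, y, z in degrees. In form: [[[hand, x, y, z, ax, ay, az], ...]]. A call has 1 to 20 rows; each row shifts and turns the commanded pose from where the row before left it; what a row does not reach is not made up. A row lasts 1/8 s, in which the tool goes at most 62.5 mm and 10.7 degrees, less where a joint would pass 70% of its speed; a pose out of reach is approached as far as the arm can. A call with a gripper value outside its range is refused whole. The fingers move at their own pace and stop on an object; FORCE is the grip in N (left out, the last holds). Time passes only in rows, so rows that do not move let the fingers close. It gives the time, the measured TCP pose, the force, the opening and the grip force at its end, in the units of the state.
- manip.get_obs(): the state, without advancing time (a new reading comes with each control period).
- eyes.camera(name): name is "side" or "top"; returns (picture, depth): 480x640x3 uint8, red, green, blue; 480x640 float32, m along the optical axis (not along the pixel's ray), 0 where there is no reading.
- eyes.camera_params(name): a dict with "fx", "fy", "cx", "cy" (pixels), "world_from_camera" (4x4, takes a point from camera to world coordinates). Camera axes: x right, y down, z forward; pixel columns grow to the right and rows downward; lengths in m; the calibration is good to about 2 mm. A picture is of the moment at which its call begins. camera_params takes no time and is no camera call.
- job.hand_in(): hands the job in; it is judged then, once.
The state is a dict: "clock": time; "joint_pos": joint angles; "joint_velocities": joint speeds; "tau": joint torques, N m; "position": TCP position; "ee_rot": TCP orientation; "ft_force": force on the tool from outside, world axes, zero at the start; "torque": the same for the moment, N m; "grip_width": opening from 0.0 (shut) to 1.0 (fully open); "grasp_force": force on a finger pad.
Only numpy, scipy, OpenCV 4.12 (cv2) and the standard library are available. Lean on these libraries where they do the work, as an engineer would, in place of code of your own. Each camera call takes 0.05 s, during which the arm holds its last target. There are 200 camera calls.

### The job

Close up the open black storage case: first push the orange inner flap down until it lies flat inside the case, then swing the yellow lid over it and push it fully shut. Only push, with the fingertips or the outside of the fingers and without ramming: do not pinch, lift or carry anything, keep the case where it stands, and leave the things around and inside it alone.

Things in the scene. Friction and masses are not known exactly. Their poses are not given: they have to be found in the camera images.
- case: Open black plastic case, 250 mm (its x) by 190 mm (its y) by 100 mm high, walls and floor 6 mm, 2.5 to 3.8 kg, standing loose on the table. Origin: centre of its underside; z up. Its +y side carries the lid's hinge, its -y side the flap's. Hard pushing can slide or tip it.
- lid (a joint): Hinge of the yellow lid, rad: 0 = fully shut on the rim, lying level; 1.57 = standing upright; stop at 1.85, leaning outward (towards the case's +y). Stiff hinge: the lid stays wherever it is left and must be pushed all the way to 0; 1 to 3 N at its free edge moves it down, 5 N lifts it. The lid is a plate 256 mm (case x) by 190 mm by 8 mm thick, 0.35 kg; it starts open at 1.35 to 1.75.
- lid_hinge (a point): Middle of the lid's hinge line, which runs along the case's x axis; in the case frame at (0, 95, 100) mm. It lies on the lid's underside (inner face). The lid's outer face lies 8 mm from the hinge line's plane, on the side away from the flap.
- lid_edge (a point): Middle of the lid's free edge, 190 mm from the hinge line, halfway through the thickness.
- flap (a joint): Hinge of the orange inner flap, rad: 0 = folded down flat inside the case (a stop holds it there), 1.57 = standing upright; it starts at 1.3 to 1.57, stop at 1.6. It folds over from the case's -y side towards +y. Stiff hinge: it stays where it is left; 1 to 2 N moves it. While it stands, it is in the lid's way. The flap is a plate 220 mm (case x) by 110 mm by 5 mm, 0.10 kg.
- flap_hinge (a point): Middle of the flap's hinge line, along the case's x axis, just inside the -y wall; in the case frame at (0, -75, 76) mm. It lies on the flap's underside as folded; the face to push (upper when folded, towards -y when upright) is 5 mm from it.
- flap_edge (a point): Middle of the flap's free edge, 110 mm from the hinge line, halfway through the thickness.
- tape: Blue roll, 72 mm across, 30 mm high, lying on the case's floor under where the flap folds. Origin: centre of underside. To be left alone.
- jar: Small jar with red cap, 44 mm across, 48 mm high, standing inside the case. Origin: centre of underside. To be left alone.
- screwdriver: Red-handled screwdriver lying on the table beyond the case's +x end, about 190 mm from the case's centre. To be left alone.
- spray: Bare metal can with a blue label, 56 mm across, 170 mm high, standing to the left or right of the case. Origin: centre of underside. To be left alone.
- mug: Blue mug, 80 mm across, 90 mm high, standing to the left or right. Origin: centre of underside. To be left alone.
- carton: Cardboard box 90 by 70 by 60 mm high, standing to the left or right. Origin: centre of underside. To be left alone.
- torch: Black hand lamp with yellow head, 52 mm across, 135 mm high, standing on its foot to the left or right. Origin: centre of underside. To be left alone.

How it is judged:
By the outcome, as a careful person would: the job done as asked, in the order asked, and still so for the second after the job is handed in, with the robot touching nothing.
It also fails if it takes over 54 s, if anything falls off the work surface, if the arm or the gripper's body presses on something with over 40 N, if the wrist force passes 120 N, or if a joint passes its speed limit or range.

## Working session

There is one attempt and no reset: what is moved stays moved. The work goes in short steps, Python scripts to look and compute and a shell command to move; the robot and the scene stay as the last step left them, time stands still between calls to the robot, and variables do not carry over. Pictures are saved under pics/ and viewed, at most 10 in all, crops included, and the job is handed in when it is done.

```bash
mkdir -p pics; cat > h.py <<'E'
import numpy as np, cv2
from workcell import manip, eyes, job
def shot(n,tag):
    im,d=eyes.camera(n); p=eyes.camera_params(n)
    cv2.imwrite(f'pics/{tag}_{n}.png',im[:,:,::-1])
    v,u=np.mgrid[:480,:640]
    c=np.stack([(u-p['cx'])/p['fx']*d,(v-p['cy'])/p['fy']*d,d,np.ones_like(d)],-1)
    w=(c@np.array(p['world_from_camera']).T)[...,:3]; w[d<=0]=np.nan
    np.savez(f'pics/{tag}_{n}.npz',im=im,w=w); return im,w
E
python3 - <<'E'
from h import *
a,_=shot('top','a');b,_=shot('side','a')
o=manip.get_obs();print(o['clock'],o['position'],o['ee_rot'],o['ft_force'],manip.hold_point_z)
print(eyes.camera_params('top')['world_from_camera'],eyes.camera_params('side')['world_from_camera'])
E
```

```text
0.1 [ 0.25801406 -0.56886217  0.23056567] [ 9.77419597e-01  2.11306591e-01 -1.65301697e-04 -6.54481952e-04] [0.33924385 0.03348985 0.56291058] 0.0187
[[-0.01196312 -0.99474797  0.10165313  0.4556794 ]
 [-0.99953422  0.01475082  0.02671637 -0.01811049]
 [-0.02807552 -0.10128617 -0.9944611   1.30549138]
 [ 0.          0.          0.          1.        ]] [[ 0.48188976  0.53615138 -0.69305408  1.38780446]
 [ 0.87613261 -0.30673092  0.37189756 -0.42866552]
 [-0.01318773 -0.78642091 -0.61755019  0.84030447]
 [ 0.          0.          0.          1.        ]]
```

View pics/a_top.png

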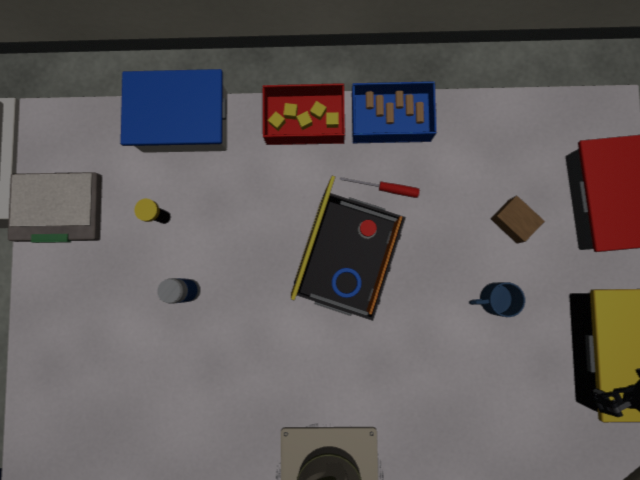

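View pics/a_side.png

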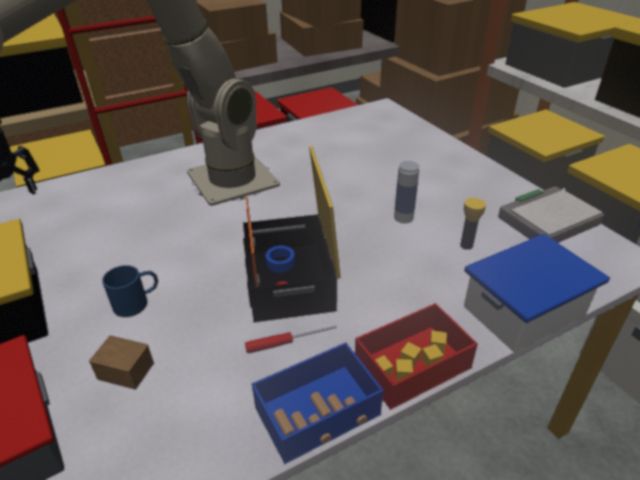

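```bash
cat > m.py <<'E'
from h import *
def measure(tag, verbose=True):
    out={}
    P=[];C=[]
    for n in('top','side'):
        z=np.load(f'pics/{tag}_{n}.npz');P.append(z['w'].reshape(-1,3));C.append(cv2.cvtColor(z['im'],cv2.COLOR_RGB2HSV).reshape(-1,3))
    src=np.r_[np.zeros(len(P[0])),np.ones(len(P[1]))]
    P=np.vstack(P);C=np.vstack(C)
    near=(np.abs(P[:,0]-.47)<.25)&(np.abs(P[:,1]+.05)<.2)
    k=near&(C[:,2]<70)&(P[:,2]>.085)&(P[:,2]<.11)
    return P,C,src,near,k
E
python3 - <<'E'
from m import *
P,C,src,near,k=measure('a')
q=P[k]; print('rim',len(q))
r=cv2.minAreaRect(q[:,:2].astype(np.float32)*1000);print(r)
H,S,V=C.T
for nm,m in(('yellow',near&(H>20)&(H<32)&(S>130)&(P[:,2]>.1)),('orange',near&(H>5)&(H<18)&(S>150)&(P[:,2]>.06))):
  for s in(0,1):
    a=P[m&(src==s)]; print(nm,s,len(a)); 
    if len(a)<20: continue
    c=np.median(a,0);u,_,vt=np.linalg.svd(a-c,full_matrices=False);print(c,vt,np.percentile(a,[1,50,99],0))
    b=a[:,2]; print('top z',np.sort(b)[-5:]); 
    e=a[b>np.percentile(b,85)]; l=np.polyfit(e[:,0],e[:,1],1); print('top edge y=',l, 'yaw of line',np.degrees(np.arctan(l[0])), e[:,0].min(),e[:,0].max())
E
```

```text
rim 2390
((526.7821655273438, -56.52427673339844), (192.75479125976562, 263.6656188964844), 71.36061096191406)
yellow 0 658
[0.54159746 0.02505792 0.28934023] [[-0.94587174  0.32384255 -0.02127575]
 [-0.03924103 -0.04904617  0.99802536]
 [-0.32215959 -0.94483886 -0.0590993 ]] [[ 0.43322453 -0.01754809  0.10129398]
 [ 0.54159746  0.02505792  0.28934023]
 [ 0.66440693  0.06662031  0.2944777 ]]
top z [0.2947342  0.29480274 0.29580545 0.29609835 0.29677058]
top edge y= [-0.3440773   0.20982112] yaw of line -18.987177533252293 0.4332717276606458 0.6648500028785805
yellow 1 192
[0.56273876 0.01480525 0.28966003] [[ 0.9456147  -0.32522876  0.00625211]
 [-0.00747697 -0.04094664 -0.99913336]
 [-0.3252029  -0.94474845  0.04115147]] [[ 0.44623812 -0.02058509  0.274624  ]
 [ 0.56273876  0.01480525  0.28966003]
 [ 0.66954883  0.05781515  0.29210542]]
top z [0.29208784 0.29209645 0.29209702 0.2921904  0.29242986]
top edge y= [-0.34249934  0.20857903] yaw of line -18.906298144485735 0.44669588820623896 0.6613612415958046
orange 0 604
[ 0.49729614 -0.12776573  0.16768825] [[-0.94877215  0.31584772  0.00846314]
 [ 0.00226413  0.03358102 -0.99943343]
 [ 0.31595297  0.94821545  0.03257585]] [[ 0.39753536 -0.16486439  0.07381252]
 [ 0.49729614 -0.12776573  0.16768825]
 [ 0.5988152  -0.09306131  0.19039791]]
top z [0.19045688 0.19082815 0.19097579 0.19185337 0.19241351]
top edge y= [-0.3430068   0.04145175] yaw of line -18.93231684896405 0.3956629820451921 0.5987890678095587
orange 1 113
[ 0.54525045 -0.14348814  0.18517202] [[ 0.83788266 -0.26873086  0.47511721]
 [ 0.43319151 -0.20222056 -0.87832338]
 [ 0.33211107  0.94174868 -0.05302517]] [[ 0.3827377  -0.16617687  0.06562011]
 [ 0.54525045 -0.14348814  0.18517202]
 [ 0.60601211 -0.08680174  0.1888    ]]
top z [0.18773653 0.18777433 0.18878432 0.18880214 0.18902659]
top edge y= [-0.3483339   0.04607571] yaw of line -19.204959373489295 0.5060423402725891 0.606668328582669
```

```bash
python3 - <<'E'
from h import *
a=cv2.imread('pics/a_top.png')[160:340,270:430];b=cv2.imread('pics/a_side.png')[130:330,220:360]
cv2.imwrite('pics/c1.png',np.hstack([cv2.resize(a,(430,484)),cv2.resize(b,(339,484))]))
E
```

```text
(no output)
```

View pics/c1.png

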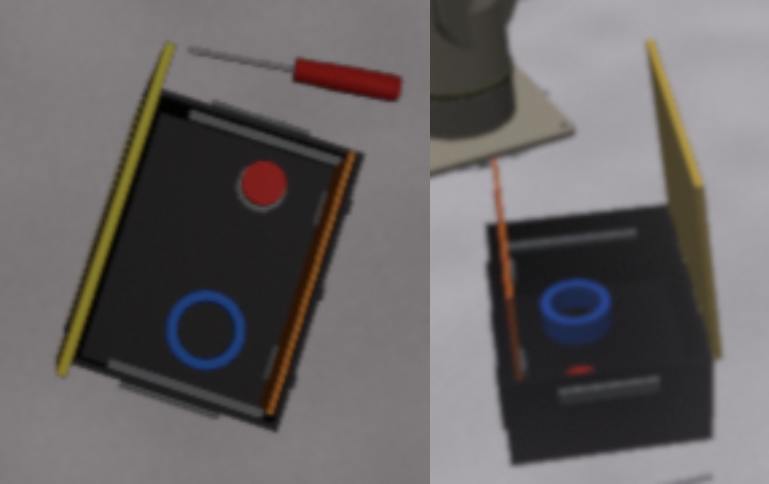

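The case's x axis points away from the robot at a yaw of about -18.9°. Its centre is near (0.527, -0.057). The flap stands upright and the lid is at about 1.47. The mug is well clear at pixel (503,298), and the tape and jar are inside. I'll move beside the flap with the fingers shut.

```bash
python3 -m crank '[[[0,1.6,2.8,0.2,0,0,3.33],[0,1.6,2.8,0.2,0,0,3.33],[0,1.6,2.8,0.2,0,0,3.33],[0,1.6,2.8,0.2,0,0,3.33],[0,1.6,2.8,0.2,0,0,3.33],[0,1.6,2.8,0.2,0,0,3.33],[0,1.6,2.8,0.2,0,0,3.33],[0,1.6,2.8,0.2,0,0,3.33],[0,1.6,2.8,0.2,0,0,3.33],[0,1.6,2.8,0.2,0,0,3.33],[0,1.6,2.8,0.2,0,0,3.33],[0,1.6,2.8,0.2,0,0,3.33],[0,1.6,2.8,0.2,0,0,3.33],[0,1.6,2.8,0.2,0,0,3.33],[0,0,0,0,0,0,0],[0,0,0,0,0,0,0]]]' 30
cat > t.py <<'E'
from h import *
C=np.array([.527,-.0565]);a=np.radians(-18.9);U=np.array([np.cos(a),np.sin(a)]);V=np.array([-np.sin(a),np.cos(a)])
def uv(p): d=np.array(p[:2])-C; return np.round(1000*np.array([d@U,d@V,p[2]]),1)
def st():
    o=manip.get_obs();print(o['clock'],'uvz',uv(o['position']),'F',np.round(o['ft_force'],1),np.round(o['position'],4),'j',np.round(o['joint_pos'],2));return o
E
python3 - <<'E'
from t import *
st()
# flap path: TCP of vertical finger, half width 11
w=11
print('flap')
p0=None
for t,r in zip(np.radians([92,80,68,56,44,32,20,10,3,0]),[92,92,90,88,85,82,78,74,72,72]):
    v=-75+r*np.cos(t)-5*np.sin(t)-w; z=76+r*np.sin(t)+5*np.cos(t); print(np.degrees(t).round(),round(v,1),round(z,1),'xy per v mm cm',np.round(V/10,4))
E
```

```text
clock: 2.1
position: [0.4822, -0.1773, 0.2592]
ee_rot: [0.814, 0.581, -0.0, -0.0]
ft_force: [-0.4, -0.0, 0.8]
grip_width: 0.002
grasp_force: 0.0
2.1 uvz [  -3.2 -128.8  259.2] F [-0.4 -0.   0.8] [ 0.4822 -0.1773  0.2592] j [ 0.7   0.1  -0.46  1.69  0.05  1.36 -0.1 ]
flap
92.0 -94.2 167.8 xy per v mm cm [0.0324 0.0946]
80.0 -74.9 167.5 xy per v mm cm [0.0324 0.0946]
68.0 -56.9 161.3 xy per v mm cm [0.0324 0.0946]
56.0 -40.9 151.8 xy per v mm cm [0.0324 0.0946]
44.0 -28.3 138.6 xy per v mm cm [0.0324 0.0946]
32.0 -19.1 123.7 xy per v mm cm [0.0324 0.0946]
20.0 -14.4 107.4 xy per v mm cm [0.0324 0.0946]
10.0 -14.0 93.8 xy per v mm cm [0.0324 0.0946]
3.0 -14.4 84.8 xy per v mm cm [0.0324 0.0946]
0.0 -14.0 81.0 xy per v mm cm [0.0324 0.0946]
```

```bash
python3 -m crank '[[[0,0,0,-1.8,0,0,0],[0,0,0,-1.8,0,0,0],[0,0,0,-1.8,0,0,0],[0,0,0,-1.8,0,0,0],[0,0,0,-1.8,0,0,0],[0,0.32,0.95,0,0,0,0],[0,0.32,0.95,0,0,0,0],[0,0.2,0.6,0,0,0,0],[0,0.2,0.6,0,0,0,0],[0,0.2,0.6,0,0,0,0],[0,0.2,0.6,0,0,0,0],[0,0.2,0.6,0,0,0,0],[0,0,0,0,0,0,0]]]'
python3 -c "from t import *;st()"
```

```text
clock: 3.72
position: [0.4987, -0.1275, 0.1693]
ee_rot: [0.814, 0.581, 0.0, -0.0]
ft_force: [-0.9, 0.5, 0.4]
grip_width: -0.003
grasp_force: 0.0
3.725 uvz [ -3.8 -76.4 169.3] F [-0.9  0.5  0.4] [ 0.4987 -0.1275  0.1693] j [ 0.63  0.17 -0.51  1.81  0.09  1.18 -0.24]
```

```bash
python3 -m crank '[[[0,0.31,0.9,-0.4,0,0,0],[0,0.31,0.9,-0.4,0,0,0],[0,0.26,0.76,-0.48,0,0,0],[0,0.26,0.76,-0.48,0,0,0],[0,0.2,0.6,-0.65,0,0,0],[0,0.2,0.6,-0.65,0,0,0],[0,0.15,0.43,-0.75,0,0,0],[0,0.15,0.43,-0.75,0,0,0],[0,0.08,0.24,-0.8,0,0,0],[0,0.08,0.24,-0.8,0,0,0],[0,0,0,-0.65,0,0,0],[0,0,0,-0.65,0,0,0],[0,0,0,-0.5,0,0,0],[0,0,0,0,0,0,0]]]'
python3 -c "
from t import *;st();shot('side','b');shot('top','b')
b=cv2.imread('pics/b_side.png')[100:330,180:400];a=cv2.imread('pics/b_top.png')[160:340,270:430]
cv2.imwrite('pics/c2.png',np.hstack([cv2.resize(a,(355,400)),cv2.resize(b,(383,400))]))"
```

```text
clock: 5.48
position: [0.5183, -0.0697, 0.0893]
ee_rot: [0.814, 0.581, -0.0, -0.0]
ft_force: [-0.8, -0.4, 0.5]
grip_width: 0.0
grasp_force: 0.0
5.475 uvz [ -4.  -15.3  89.3] F [-0.8 -0.4  0.5] [ 0.5183 -0.0697  0.0893] j [ 0.52  0.29 -0.53  1.87  0.17  1.03 -0.42]
```

View pics/c2.png

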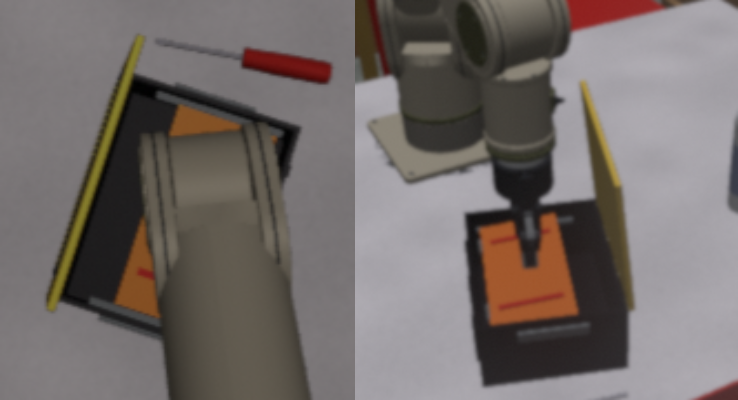

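Left: the flap is folded nearly flat and the lid is clear of the arm. Right: the fingertip is on the orange flap. Next I press gently down to the stop.

```bash
python3 -m crank '[[[0,0,0,-0.3,0,0,0],[0,0,0,-0.3,0,0,0],[0,0,0,-0.2,0,0,0],[0,0,0,0,0,0,0]]]'; python3 -c "from t import *;st()"
```

```text
clock: 6.08
position: [0.5184, -0.0696, 0.0815]
ee_rot: [0.814, 0.581, -0.0, -0.0]
ft_force: [0.4, 0.1, 0.4]
grip_width: -0.002
grasp_force: 0.0
6.075 uvz [ -3.9 -15.2  81.5] F [0.4 0.1 0.4] [ 0.5184 -0.0696  0.0815] j [ 0.52  0.3  -0.53  1.87  0.18  1.01 -0.42]
```

```bash
for i in 1 2 3; do python3 -m crank '[[[0,0,0,-0.1,0,0,0],[0,0,0,0,0,0,0]]]'; done
```

```text
clock: 6.32
position: [0.5185, -0.0696, 0.0811]
ee_rot: [0.814, 0.581, -0.0, 0.0]
ft_force: [-2.7, 0.1, 5.6]
grip_width: 0.003
grasp_force: 2.7
clock: 6.58
position: [0.5186, -0.0697, 0.081]
ee_rot: [0.814, 0.581, -0.0, 0.0]
ft_force: [-6.9, 0.9, 14.6]
grip_width: 0.009
grasp_force: 7.8
clock: 6.82
position: [0.5187, -0.0697, 0.0808]
ee_rot: [0.814, 0.581, -0.0, 0.001]
ft_force: [-11.2, 1.4, 26.3]
grip_width: 0.001
grasp_force: 12.9
```

```bash
python3 -m crank '[[[0,0,0,1,0,0,0],[0,0,0,3.4,0,0,0],[0,0,0,3.4,0,0,0],[0,0,0,3.4,0,0,0],[0,0,0,3.4,0,0,0],[0,0,0,3.4,0,0,0],[0,0,0,3.4,0,0,0],[0,0,0,3.4,0,0,0],[0,0,0,3.4,0,0,0],[0,1.07,3.1,0,0,0,0],[0,1.07,3.1,0,0,0,0],[0,1.07,3.1,0,0,0,0],[0,1.07,3.1,0,0,0,0],[0,1.07,3.1,0,0,0,0],[0,0,0,0,0,0,0],[0,0,0,0,0,0,0]]]'
python3 - <<'E'
from t import *
st();shot('side','d');im,W=shot('top','d')
from m import *
P,C_,src,near,k=measure('d')
H,S,Vv=C_.T
r=cv2.minAreaRect(P[k][:,:2].astype(np.float32)*1000);print(r)
for s in(0,1):
    for nm,m in(('or',near&(H>5)&(H<18)&(S>150)&(P[:,2]>.06)),('ye',near&(H>20)&(H<32)&(S>130)&(P[:,2]>.25))):
        a=P[m&(src==s)]
        if len(a): print(s,nm,len(a),np.percentile(a[:,2],[1,50,99]),'v',np.percentile(((a[:,:2]-C)@V),[1,50,99]).round(4))
w=11
for t,r in zip(np.radians([84,75,65,55,45,35,25,15,8,3,0]),[160,160,160,160,158,156,154,152,150,150,150]):
    print(np.degrees(t).round(),round(95-r*np.cos(t)+8*np.sin(t)+w,1),round(100+r*np.sin(t)+8*np.cos(t),1))
E
```

```text
clock: 8.82
position: [0.5721, 0.0847, 0.3606]
ee_rot: [0.814, 0.581, -0.0, 0.0]
ft_force: [0.1, -0.2, -0.4]
grip_width: -0.0
grasp_force: 0.0
8.825 uvz [ -3.1 148.2 360.6] F [ 0.1 -0.2 -0.4] [0.5721 0.0847 0.3606] j [ 0.3   0.26 -0.66  1.34  0.16  1.6  -0.67]
((525.9445190429688, -55.95484924316406), (192.8836669921875, 265.5942687988281), 71.1144027709961)
0 or 4116 [0.07600924 0.0815426  0.08721035] v [-0.0748 -0.0215  0.0325]
0 ye 358 [0.2576987  0.28962363 0.70414546] v [0.0553 0.0813 0.0884]
1 or 2492 [0.07786352 0.08141293 0.08504559] v [-0.0729 -0.0197  0.0346]
1 ye 193 [0.27484134 0.2896636  0.29199382] v [0.0779 0.0797 0.0828]
84.0 97.2 260.0
75.0 72.3 256.6
65.0 45.6 248.4
55.0 20.8 235.7
45.0 -0.1 217.4
35.0 -17.2 196.0
25.0 -30.2 172.3
15.0 -38.8 147.1
8.0 -41.4 128.8
3.0 -43.4 115.8
0.0 -44.0 108.0
```

The flap is flat, with its upper face at 81 mm, and the case hasn't moved. Now the lid.

```bash
python3 -m crank '[[[0,0,0,-2,0,0,0],[0,0,0,-2,0,0,0],[0,0,0,-2,0,0,0],[0,0,0,-2,0,0,0],[0,0,0,-2,0,0,0],[0,-0.32,-0.95,0,0,0,0],[0,-0.32,-0.95,0,0,0,0],[0,-0.32,-0.95,0,0,0,0],[0,-0.2,-0.6,0,0,0,0],[0,-0.2,-0.6,0,0,0,0],[0,-0.2,-0.6,0,0,0,0],[0,-0.2,-0.6,0,0,0,0],[0,-0.2,-0.6,0,0,0,0],[0,-0.2,-0.6,0,0,0,0],[0,-0.2,-0.6,0,0,0,0],[0,0,0,0,0,0,0]]]'
python3 -c "from t import *;st()"
```

```text
clock: 10.92
position: [0.5483, 0.0139, 0.2608]
ee_rot: [0.814, 0.58, -0.0, 0.0]
ft_force: [-0.1, -0.4, 0.8]
grip_width: 0.003
grasp_force: 0.0
10.925 uvz [ -2.7  73.5 260.8] F [-0.1 -0.4  0.8] [0.5483 0.0139 0.2608] j [ 0.44  0.2  -0.62  1.59  0.12  1.38 -0.53]
```

```bash
python3 -m crank '[[[0,-0.3,-0.86,-0.42,0,0,0],[0,-0.3,-0.86,-0.42,0,0,0],[0,-0.3,-0.86,-0.42,0,0,0],[0,-0.27,-0.78,-0.42,0,0,0],[0,-0.27,-0.78,-0.42,0,0,0],[0,-0.27,-0.78,-0.42,0,0,0],[0,-0.23,-0.66,-0.6,0,0,0],[0,-0.23,-0.66,-0.6,0,0,0],[0,-0.23,-0.66,-0.6,0,0,0],[0,-0.18,-0.54,-0.7,0,0,0],[0,-0.18,-0.54,-0.7,0,0,0],[0,-0.18,-0.54,-0.7,0,0,0],[0,-0.14,-0.41,-0.8,0,0,0],[0,-0.14,-0.41,-0.8,0,0,0],[0,-0.14,-0.41,-0.8,0,0,0],[0,0,0,0,0,0,0]]]'
python3 -c "
from t import *;st();shot('side','e')
b=cv2.imread('pics/e_side.png')[100:330,180:400];cv2.imwrite('pics/c3.png',cv2.resize(b,(383,400)))"
```

```text
clock: 12.92
position: [0.5143, -0.0828, 0.1716]
ee_rot: [0.814, 0.581, -0.0, -0.001]
ft_force: [0.7, 0.3, 1.0]
grip_width: 0.003
grasp_force: 0.0
12.925 uvz [ -3.5 -29.  171.6] F [0.7 0.3 1. ] [ 0.5143 -0.0828  0.1716] j [ 0.58  0.19 -0.56  1.79  0.11  1.19 -0.34]
```

View pics/c3.png

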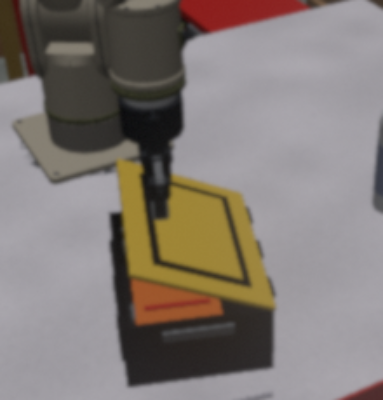

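The lid is about 25° from shut, with the fingertip on its outer face near the free edge. I continue down.

```bash
python3 -m crank '[[[0,-0.09,-0.28,-0.83,0,0,0],[0,-0.09,-0.28,-0.83,0,0,0],[0,-0.09,-0.28,-0.83,0,0,0],[0,-0.04,-0.12,-0.9,0,0,0],[0,-0.04,-0.12,-0.9,0,0,0],[0,-0.02,-0.06,-0.7,0,0,0],[0,-0.02,-0.06,-0.6,0,0,0],[0,0,0,-0.5,0,0,0],[0,0,0,-0.3,0,0,0],[0,0,0,0,0,0,0]]]'
for i in 1 2 3; do python3 -m crank '[[[0,0,0,-0.1,0,0,0],[0,0,0,0,0,0,0]]]'; done
```

```text
clock: 14.22
position: [0.5111, -0.0944, 0.1087]
ee_rot: [0.814, 0.581, 0.0, 0.0]
ft_force: [0.6, 0.7, 0.6]
grip_width: 0.003
grasp_force: 0.0
clock: 14.48
position: [0.5112, -0.0944, 0.1086]
ee_rot: [0.814, 0.581, 0.0, 0.0]
ft_force: [-5.1, 0.8, 11.2]
grip_width: -0.002
grasp_force: 5.7
clock: 14.72
position: [0.5112, -0.0944, 0.1085]
ee_rot: [0.814, 0.581, 0.0, 0.0]
ft_force: [-9.7, 1.2, 21.6]
grip_width: 0.0
grasp_force: 10.8
clock: 14.98
position: [0.5113, -0.0944, 0.1084]
ee_rot: [0.814, 0.581, -0.0, 0.001]
ft_force: [-14.9, 1.8, 32.4]
grip_width: -0.0
grasp_force: 15.9
```

The lid is on the rim. I retreat and check.

```bash
python3 -m crank '[[[0,0,0,0.6,0,0,0],[0,0,0,2.5,0,0,0],[0,0,0,3,0,0,0],[0,0,0,3,0,0,0],[0,0,0,3,0,0,0],[0,0,0,3,0,0,0],[0,-1,-3.4,1,0,0,0],[0,-1,-3.4,1,0,0,0],[0,-1,-3.4,1,0,0,0],[0,-1,-3.4,1,0,0,0],[0,-1,-3.4,1,0,0,0],[0,-1,-3.4,0,0,0,0],[0,0,0,0,0,0,0],[0,0,0,0,0,0,0]]]'
python3 - <<'E'
from t import *
from m import *
st();shot('side','f');shot('top','f')
P,C_,src,near,k=measure('f');H,S,Vv=C_.T
for s in(0,1):
    a=P[near&(H>20)&(H<32)&(S>130)&(P[:,2]>.05)&(src==s)]
    A=np.c_[(a[:,:2]-C)@U,(a[:,:2]-C)@V];k=np.linalg.lstsq(np.c_[A,np.ones(len(A))],a[:,2],rcond=None)[0];print(len(a),'slope u,v, z0',k.round(4),np.percentile(A,[1,50,99],0).round(4).tolist())
    print(cv2.minAreaRect(a[:,:2].astype(np.float32)*1000))
b=cv2.imread('pics/f_side.png')[130:380,80:400];a=cv2.imread('pics/f_top.png')[160:340,270:560]
cv2.imwrite('pics/c4.png',np.hstack([cv2.resize(a,(387,240)),cv2.resize(b,(307,240))]))
E
```

```text
clock: 16.73
position: [0.4513, -0.2978, 0.3064]
ee_rot: [0.814, 0.581, 0.0, -0.0]
ft_force: [-0.1, -0.1, 0.2]
grip_width: -0.0
grasp_force: 0.0
16.725 uvz [   6.6 -252.8  306.4] F [-0.1 -0.1  0.2] [ 0.4513 -0.2978  0.3064] j [ 0.84  0.14 -0.38  1.55  0.05  1.47  0.13]
8091 slope u,v, z0 [ 0.0007 -0.0408  0.1107] [[-0.1288, -0.0926], [-0.0063, -0.0006], [0.1201, 0.0921]]
((505.98870849609375, -105.50946044921875), (297.875732421875, 254.27320861816406), 71.07300567626953)
5285 slope u,v, z0 [-0.0044  0.0023  0.1101] [[-0.1223, -0.092], [0.02, -0.0028], [0.126, 0.0916]]
((528.169189453125, -56.88722229003906), (190.93605041503906, 258.1607666015625), 70.80680847167969)
```

View pics/c4.png

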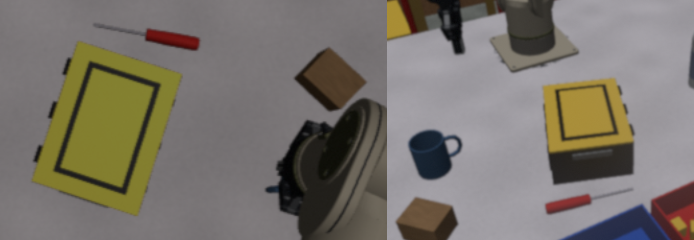

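The picture shows the yellow lid lying level, with the screwdriver, mug and carton where they were. The top-view slope of -0.04 disagrees with the side view, and stray points look like the cause. I'll check with medians before handing in.

```bash
python3 - <<'E'
from t import *
from m import *
P,C_,src,near,k=measure('f');H,S,Vv=C_.T
A=np.c_[(P[:,:2]-C)@U,(P[:,:2]-C)@V]
m=[]
for s in(0,1):
    x=[np.nanmedian(P[(src==s)&(np.abs(A[:,0])<.1)&(np.abs(A[:,1]-c)<.012),2]) for c in(-.08,-.04,0,.04,.08)];print(np.round(x,4));m.append(max(x)-min(x))
if max(m)<.004: print(job.hand_in())
E
```

```text
[0.109  0.1112 0.1112 0.1114 0.109 ]
[0.1089 0.1113 0.1111 0.1111 0.1086]
the job is handed in; nothing more can be done
None
```

The job is done and handed in: the orange flap was pushed flat first, then the yellow lid was pushed shut and measured level in both cameras. The case did not measurably move and I saw nothing else disturbed, with the hand-in at about 17 s of the 54 s allowed.

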